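# Line up the seasoning shakers by size beside the grill

### The arm

A 6-joint arm with a two-finger parallel gripper is mounted at the origin on the work surface. World frame = base frame: x ahead of the robot, y to its left, z up, the work surface at z = 0. Lengths are in m, angles in rad, forces in N, time in s.
With the tool pointing down it reaches from about 0.375 to 0.925 m from the base axis. Payload 5.7 kg.
Tool frame: the origin (TCP) lies midway between the tips of the shut fingers; the grasp point (between the pads) lies 19 mm behind it; z points along the fingers, y is the line along which they close (so a half turn about z gives the same grasp; the last joint's range is limited). The gripper opens to 88 mm and grips with 3 to 60 N. Pads are 20 mm wide; open, the fingers measure 115 mm over their backs; the gripper's body (75 mm by 178 mm) begins 61 mm behind the grasp point.
Start: joints at [1.175, 0.359, 1.51, -0, 1.272, -0.115], TCP at [0.166, 0.576, 0.223] pointing down, gripper open.
Joint ranges: [-2.97, 2.97], [-1.01, 2.36], [0.21, 2.38], [-0.96, 4.11], [0.2, 2.71], [-2.98, 2.98]. Speed limits (rad/s): [2.39, 2.39, 3.14, 3.14, 3.14, 3.14].

### API

Orientations are given as a rotation vector (axis times angle).
In Python, from rig import telemetry, eyes, finish_job, look_for, regions_of, spot_point gives the robot as it stands.
- The arm moves only by the tool apply_moves, never from a script. Its argument "increments" is a list of rows, each a list of 6 numbers: the shift along the tool's x, y, z in units of 25 mm (1.0 is 25 mm), then the turn, a rotation vector about the tool's x, y, z in units of 10 degrees (1.0 is 10 degrees). In form: [[dx, dy, dz, ax, ay, az], ...]. A call has 1 to 20 rows; each row is the pose to reach, as a shift and turn from the pose commanded when the call began, along the tool's axes at that moment; what a row does not reach only later rows make up. A row lasts 1/8 s, in which the tool goes at most 62.5 mm and 10.7 degrees, less where a joint would pass 70% of its speed; a pose out of reach is approached as far as the arm can. A call with a gripper value outside its range is refused whole. "hand" is the opening, from 0 (shut) to 1 (fully open), set as the call begins (left out, the last holds). The fingers move at their own pace and stop on an object; "force" is the grip in N (left out, the last holds). Time passes only in rows, so rows that repeat a pose let the fingers close. It gives the time, the measured TCP pose, the force, the opening and the grip force at its end, in the units of the state.
- telemetry.state(): the state, without advancing time (a new reading comes with each control period).
- eyes.get_image(name): name is "scene" or "top"; returns a dict with "image" (480x640x3 uint8, red, green, blue), "fov_y" (degrees; the focal length in pixels is half the picture's height over the tangent of half this angle, whatever the lens; pixels are square), "cx", "cy" (the principal point, pixels), "pose" (4x4, takes a point from camera to world coordinates). Camera axes: x right, y down, z forward; pixel columns grow to the right and rows downward; lengths in m; the calibration is good to about 2 mm. A picture is of the moment at which its call begins. There is no depth.
- finish_job(): hands the job in; it is judged then, once.
Trained networks look in the newest picture that a camera, given by its name, has taken for a name from the list of things; names that differ only in an ending like _2 or _b are one class to them, and where a whole thing is asked for, a point or a joint stands for the part that bears it (a point fixed in the world has none). Each returns a list of dicts, best first, with "conf" (0 to 1); they miss things now and then, are a little off and sometimes report something else, mostly with a low value. They report only what shows in the picture. A call takes as long as a camera call. They do not tell look-alikes from the thing itself.
- look_for(target, camera): "rect" ([left, top, right, bottom] as shares, 0 to 1, of the picture: columns of its width, rows of its height, round what is visible of it).
- regions_of(target, camera): "pixels" (480x640 bool, what is visible of it) and "rect" ([left, top, right, bottom] as shares, 0 to 1, of the picture: columns of its width, rows of its height, round what is visible of it).
- spot_point(target, camera): "position" ([column, row] as shares, 0 to 1, of the picture: columns of its width, rows of its height: a listed point, or the origin of a listed thing).
The state is a dict: "clock": time; "qpos": joint angles; "dq": joint speeds; "tau": joint torques, N m; "tcp_pos": TCP position; "tcp_rot": TCP orientation; "ft_force": force on the tool from outside, world axes, zero at the start; "ft_torque": the same for the moment, N m; "opening": finger opening in m; "grasp_force": force on a finger pad.
Only numpy, scipy, OpenCV 4.12 (cv2) and the standard library are available. Lean on these libraries where they do the work, as an engineer would, in place of code of your own. Each camera call takes 0.05 s, during which the arm holds its last target. There are 200 camera calls.

### The job

Get the seasonings ready for service: stand the four steel shakers on the ledge in order of size, one centred on each rubber seat, with the smallest at the end where the tongs lie and the largest at the muddler's end. Set each one down upright without dropping it or tipping it over, and leave the tongs and the muddler where they lie.

Things in the scene. Friction and masses are not known exactly. Their poses are not given: they have to be found in the camera images.
- shaker_1: the smallest of four plain stainless seasoning shakers: an upright round can 42 mm in diameter and 62 mm high over all, straight-sided up to 9 mm below its top, closed by a shallow domed lid with small holes; about 110 g. Stands loose on the worktop at the start. Origin: centre of its underside; z points up through the lid; round, so its yaw means nothing.
- shaker_2: the second smallest of four plain stainless seasoning shakers: an upright round can 48 mm in diameter and 84 mm high over all, straight-sided up to 9 mm below its top, closed by a shallow domed lid with small holes; about 170 g. Stands loose on the worktop at the start. Origin: centre of its underside; z points up through the lid; round, so its yaw means nothing.
- shaker_3: the second largest of four plain stainless seasoning shakers: an upright round can 54 mm in diameter and 106 mm high over all, straight-sided up to 9 mm below its top, closed by a shallow domed lid with small holes; about 250 g. Stands loose on the worktop at the start. Origin: centre of its underside; z points up through the lid; round, so its yaw means nothing.
- shaker_4: the largest of four plain stainless seasoning shakers: an upright round can 60 mm in diameter and 130 mm high over all, straight-sided up to 9 mm below its top, closed by a shallow domed lid with small holes; about 340 g. Stands loose on the worktop at the start. Origin: centre of its underside; z points up through the lid; round, so its yaw means nothing.
- seat_a: a round black rubber seat, 68 mm across and 3 mm thick, one of four alike fixed in a straight row at 85 mm centres along the top of a low stainless ledge (an end seat, next to seat_b). Origin: centre of its underside, on the ledge's top 25 mm above the worktop, so a shaker stands 28 mm above the worktop on it. y runs along the row from seat_a to seat_d, x across it, z up. The ledge is 345 mm long, 105 mm wide, fixed for the run and with no rim.
- seat_b: a round black rubber seat, 68 mm across and 3 mm thick, one of four alike fixed in a straight row at 85 mm centres along the top of a low stainless ledge (between seat_a and seat_c). Origin: centre of its underside, on the ledge's top 25 mm above the worktop, so a shaker stands 28 mm above the worktop on it. y runs along the row from seat_a to seat_d, x across it, z up. The ledge is 345 mm long, 105 mm wide, fixed for the run and with no rim.
- seat_c: a round black rubber seat, 68 mm across and 3 mm thick, one of four alike fixed in a straight row at 85 mm centres along the top of a low stainless ledge (between seat_b and seat_d). Origin: centre of its underside, on the ledge's top 25 mm above the worktop, so a shaker stands 28 mm above the worktop on it. y runs along the row from seat_a to seat_d, x across it, z up. The ledge is 345 mm long, 105 mm wide, fixed for the run and with no rim.
- seat_d: a round black rubber seat, 68 mm across and 3 mm thick, one of four alike fixed in a straight row at 85 mm centres along the top of a low stainless ledge (the other end seat, next to seat_c). Origin: centre of its underside, on the ledge's top 25 mm above the worktop, so a shaker stands 28 mm above the worktop on it. y runs along the row from seat_a to seat_d, x across it, z up. The ledge is 345 mm long, 105 mm wide, fixed for the run and with no rim.
- tongs: a nearly closed pair of orange and steel kitchen tongs, 240 mm long, about 35 mm wide at the tips and 26 mm high, lying loose on the worktop beside one end of the ledge (either end), across the line of the row, their centre some 0.1 m from the nearest end seat. Origin: middle of their length, on the worktop; x runs along them from the hinge to the tips, z up.
- muddler: a turned wooden muddler, 205 mm long, 38 mm across and high at its thick end, lying loose on the worktop beside the other end of the ledge, across the line of the row. Origin: middle of its length, on the worktop; x runs from its thick end to its handle's end, z up.
Mind the look-alikes: they are no part of the job. What is shaped like the shaker_1 but green is not meant. Leave any red look-alike of the shaker_4 alone.

How it is judged:
At the end, for the whole second after the job is handed in: The four shakers stand released and at rest on the seats in order of size, the smallest on the end seat next to the tongs and the largest on the end seat next to the muddler, each upright (within 0.1 rad), resting on its seat and within 15 mm of its seat's centre (((horizontal distance between tongs and seat_a below 0.17 m and horizontal distance between shaker_1 and seat_a below 0.015 m and horizontal distance between shaker_2 and seat_b below 0.015 m and horizontal distance between shaker_3 and seat_c below 0.015 m and horizontal distance between shaker_4 and seat_d below 0.015 m) or (horizontal distance between tongs and seat_d below 0.17 m and horizontal distance between shaker_1 and seat_d below 0.015 m and horizontal distance between shaker_2 and seat_c below 0.015 m and horizontal distance between shaker_3 and seat_b below 0.015 m and horizontal distance between shaker_4 and seat_a below 0.015 m)) and height (world z) of shaker_1 between 0.024 and 0.033 m and angle between each of shaker_1, shaker_2, shaker_3, shaker_4's own z axis and vertical below 0.1 rad and linear speed of each of shaker_1, shaker_2, shaker_3, shaker_4 below 0.02 m/s and angular speed of each of shaker_1, shaker_2, shaker_3, shaker_4 below 0.2 rad/s and contact force between each of shaker_1, shaker_2, shaker_3, shaker_4 and the fingers below 0.05 N and height (world z) of shaker_2 between 0.024 and 0.033 m and height (world z) of shaker_3 between 0.024 and 0.033 m and height (world z) of shaker_4 between 0.024 and 0.033 m); the robot touches nothing.
It fails at once if the tongs are knocked out of place (distance of tongs from where it was at the start of the episode above 0.025 m).
It fails at once if the muddler is knocked out of place (distance of muddler from where it was at the start of the episode above 0.025 m).
It fails at once if a shaker is tipped over (angle between any of shaker_1, shaker_2, shaker_3, shaker_4's own z axis and vertical above 0.8 rad).
It fails at once if a shaker is dropped (falls more than about 20 mm, out of the fingers) ((linear speed of shaker_1 above 0.65 m/s and contact force between shaker_1 and the fingers below 0.01 N) or (linear speed of shaker_2 above 0.65 m/s and contact force between shaker_2 and the fingers below 0.01 N) or (linear speed of shaker_3 above 0.65 m/s and contact force between shaker_3 and the fingers below 0.01 N) or (linear speed of shaker_4 above 0.65 m/s and contact force between shaker_4 and the fingers below 0.01 N)).
It also fails if it takes over 128 s, if anything falls off the work surface, if the arm or the gripper's body presses on something with over 40 N, if the wrist force passes 120 N, or if a joint passes its speed limit or range.

## Working session

There is one attempt and no reset: what is moved stays moved. The work goes in short steps, Python scripts to look and compute and a tool call to move; the robot and the scene stay as the last step left them, time stands still between calls to the robot, and variables do not carry over. Pictures are saved under pics/ and viewed, at most 14 in all, crops included, and the job is handed in when it is done.

Besides the shell and the picture viewer there is one more tool, called after "Call:" as name(argument=value, ...), one argument or row to a line, values as JSON. apply_moves: Moves the arm, as the interface text tells. Its arguments: {"type":"object","properties":{"increments":{"type":"array","items":{"type":"array","items":{"type":"number"}}},"hand":{"type":"number"},"force":{"type":"number"}},"required":["increments"]}

```bash
mkdir -p pics
cat > h.py <<'E'
import numpy as np,cv2
from rig import *
def snap(n,f=None):
    d=eyes.get_image(n)
    if f: cv2.imwrite('pics/'+f,d['image'][:,:,::-1])
    return d
def ray(d,u,v):
    f=240/np.tan(np.radians(d['fov_y'])/2); P=np.array(d['pose'])
    r=P[:3,:3]@np.array([(u-d['cx'])/f,(v-d['cy'])/f,1]); return P[:3,3],r
def onz(d,u,v,z):
    o,r=ray(d,u,v); return o+r*(z-o[2])/r[2]
def proj(d,p):
    f=240/np.tan(np.radians(d['fov_y'])/2); P=np.array(d['pose'])
    c=P[:3,:3].T@(np.array(p)-P[:3,3]); return d['cx']+f*c[0]/c[2],d['cy']+f*c[1]/c[2]
E
python3 - <<'E'
from h import *
s=telemetry.state();print(s['clock'],s['tcp_pos'],s['tcp_rot'])
for n in('scene','top'):
    d=snap(n,n+'0.png');print(n,d['fov_y'],np.round(d['pose'],3).tolist())
    for t in('shaker_1','shaker_2','shaker_3','shaker_4','seat_a','tongs','muddler'):
        print(t,[(round(x['conf'],2),np.round(np.array(x['rect'])*[640,480,640,480]).astype(int).tolist()) for x in look_for(t,n)])
E
```

```text
0.0 [0.16603965 0.57584427 0.2218041 ] [-4.39635256e-01 -3.11020271e+00  2.80422422e-03]
scene 53.54368602119179 [[-0.602, 0.65, -0.465, 0.992], [0.799, 0.497, -0.339, 0.31], [0.011, -0.576, -0.818, 0.813], [0.0, 0.0, 0.0, 1.0]]
shaker_1 [(0.82, [245, 113, 272, 167]), (0.81, [321, 155, 350, 207]), (0.78, [428, 192, 453, 225]), (0.75, [406, 222, 430, 253]), (0.75, [380, 196, 403, 225]), (0.7, [212, 93, 245, 151]), (0.61, [476, 258, 516, 301]), (0.59, [263, 140, 293, 198])]
shaker_2 [(0.82, [245, 113, 272, 167]), (0.81, [321, 155, 350, 207]), (0.78, [428, 192, 453, 225]), (0.75, [406, 222, 430, 253]), (0.75, [380, 196, 403, 225]), (0.7, [212, 93, 245, 151]), (0.61, [476, 258, 516, 301]), (0.59, [263, 140, 293, 198])]
shaker_3 [(0.82, [245, 113, 272, 167]), (0.81, [321, 155, 350, 207]), (0.78, [428, 192, 453, 225]), (0.75, [406, 222, 430, 253]), (0.75, [380, 196, 403, 225]), (0.7, [212, 93, 245, 151]), (0.61, [476, 258, 516, 301]), (0.59, [263, 140, 293, 198])]
shaker_4 [(0.82, [245, 113, 272, 167]), (0.81, [321, 155, 350, 207]), (0.78, [428, 192, 453, 225]), (0.75, [406, 222, 430, 253]
[... 933 characters left out ...]
(0.62, [390, 239, 435, 275])]
shaker_3 [(0.9, [139, 270, 176, 298]), (0.86, [438, 265, 484, 303]), (0.84, [228, 327, 258, 351]), (0.81, [274, 291, 300, 314]), (0.67, [234, 276, 257, 296]), (0.63, [489, 265, 547, 303]), (0.62, [341, 275, 375, 307]), (0.62, [390, 239, 435, 275])]
shaker_4 [(0.9, [139, 270, 176, 298]), (0.86, [438, 265, 484, 303]), (0.84, [228, 327, 258, 351]), (0.81, [274, 291, 300, 314]), (0.67, [234, 276, 257, 296]), (0.63, [489, 265, 547, 303]), (0.62, [341, 275, 375, 307]), (0.62, [390, 239, 435, 275])]
seat_a [(0.81, [343, 178, 372, 210]), (0.75, [221, 189, 253, 222]), (0.69, [303, 181, 335, 213])]
tongs [(0.9, [179, 137, 200, 252])]
muddler [(0.74, [388, 120, 421, 220])]
```

View pics/scene0.png

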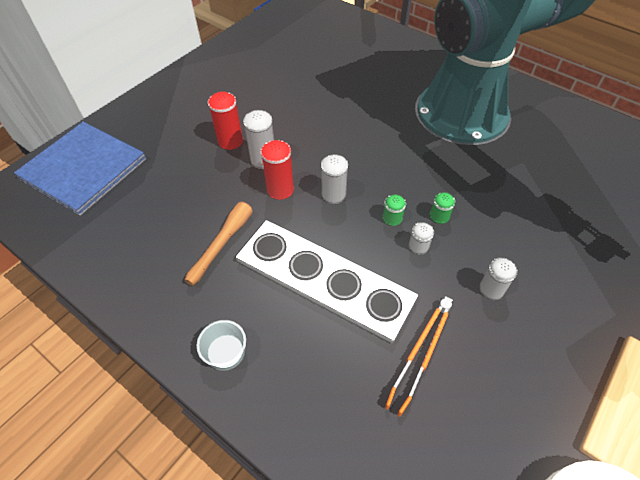

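View pics/top0.png

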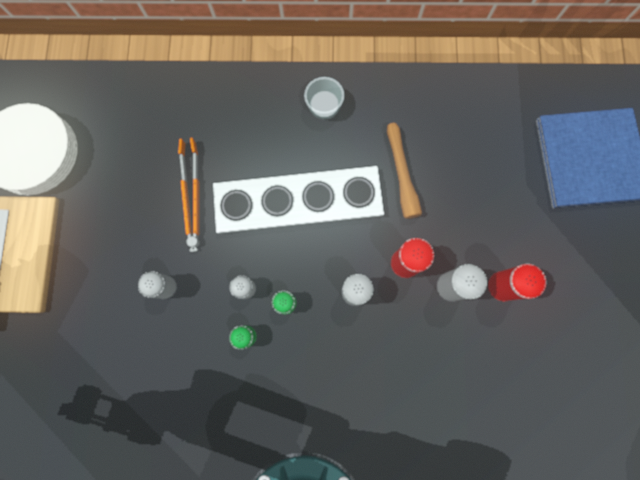

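The steel shakers in the top view are at (152,284), (241,287), (357,289) and (469,282). The look-alikes are the greens at (241,337) and (283,301) and the reds at (416,255) and (527,281). The tongs lie at the left (+y) end of the ledge and the muddler at the right. Next I fit positions from both views.

```bash
cat >> h.py <<'E'
from scipy.optimize import least_squares
DIM={1:(.042,.062),2:(.048,.084),3:(.054,.106),4:(.060,.130)}
def bbox(d,x,y,k,z0=0):
    D,h=DIM[k];a=np.linspace(0,2*np.pi,48)
    pts=[(x+D/2*s*np.cos(t),y+D/2*s*np.sin(t),z0+z) for s,z in((1,0),(1,h-.009),(.6,h-.002),(0.01,h)) for t in a]
    q=np.array([proj(d,p) for p in pts]);return np.r_[q.min(0),q.max(0)]
def boxes(t,n): return [(x['conf'],np.array(x['rect'])*[640,480,640,480]) for x in look_for(t,n)]
def fit(obs,k,x0,z0=0):
    r=least_squares(lambda p:np.concatenate([bbox(d,*p,k,z0)-b for d,b in obs]),x0,loss='soft_l1',f_scale=1.5)
    return r.x,np.round(r.fun).astype(int)
E
python3 - <<'E'
from h import *
T=snap('top');bt=boxes('shaker_1','top');S=snap('scene');bs=boxes('shaker_1','scene')
for nm,k,ut,us in(('s2',2,(157,284),(497,280)),('s1',1,(245,287),(418,238)),('s3',3,(357,290),(335,180)),('s4',4,(461,284),(258,140)),('red',4,(412,257),(278,169)),('red2',4,(518,284),(228,122)),('g',1,(283,301),(391,210)),('g',1,(241,337),(441,208))):
    o=[]
    for d,bb,u in((T,bt,ut),(S,bs,us)):
        c=[b for _,b in bb]; j=np.argmin([np.hypot((b[0]+b[2])/2-u[0],(b[1]+b[3])/2-u[1]) for b in c])
        o.append((d,c[j]))
    x0=onz(T,*ut,.05)[:2]; x,r=fit(o,k,x0); print(nm,np.round(x,3),r.tolist(), np.round(np.linalg.norm(x),3),np.round(fit(o[:1],k,x0)[0],3),np.round(fit(o[1:],k,x0)[0],3))
for n,d in(('top',T),('scene',S)):
    print(n,'seats',[ (round(p['conf'],2),np.round(onz(d,p['position'][0]*640,p['position'][1]*480,.025)[:2],3).tolist()) for p in spot_point('seat_a',n)])
    g=d['image'].min(2);m=(g>190).astype(np.uint8);C=cv2.findContours(m,0,2)[0]
    u=(300,190) if n=='top' else (325,281)
    for c in C:
        if cv2.contourArea(c)>3000 and cv2.pointPolygonTest(c,u,True)>-30:
            w=np.array([onz(d,*p[0],.025)[:2] for p in c],np.float32)*1000
            R=cv2.minAreaRect(w);print(n,'ledge',R,cv2.contourArea(c))
            # holes -> seats
            mm=np.zeros_like(m);cv2.drawContours(mm,[c],-1,1,-1);h=((mm>0)&(g<60)).astype(np.uint8)
            for hc in cv2.findContours(h,0,2)[0]:
                if cv2.contourArea(hc)>150:
                    e=cv2.fitEllipse(hc);print(np.round(e[0]),np.round(e[1]),np.round(onz(d,*e[0],.028)[:2],4))
    for t in('tongs','muddler'):
        print(t,[np.round(onz(d,p['position'][0]*640,p['position'][1]*480,.0)[:2],3).tolist() for p in spot_point(t,n)])
I=np.hstack([cv2.resize(T['image'][110:360,120:560],None,fx=1.7,fy=1.7)]);cv2.imwrite('pics/c1.png',I[:,:,::-1])
E
```

```text
s2 [0.436 0.294] [-1, 1, -2, -1, -2, 0, -1, -2] 0.526 [0.436 0.291] [0.436 0.296]
s1 [0.434 0.126] [0, -2, -1, 1, -2, -1, 1, -1] 0.452 [0.432 0.125] [0.435 0.128]
s3 [ 0.429 -0.099] [-1, -2, 0, 0, 0, -2, 1, -4] 0.44 [ 0.426 -0.1  ] [ 0.436 -0.094]
s4 [ 0.446 -0.293] [-3, 1, 1, -2, -2, -1, 3, 0] 0.534 [ 0.445 -0.294] [ 0.448 -0.293]
red [ 0.491 -0.198] [0, 0, -2, 1, -1, 0, -1, -1] 0.529 [ 0.492 -0.2  ] [ 0.491 -0.194]
red2 [ 0.443 -0.395] [1, 0, -2, -2, -1, -2, 1, -3] 0.594 [ 0.441 -0.397] [ 0.449 -0.39 ]
g [0.407 0.042] [1, 2, -3, -2, -1, -2, 0, 1] 0.409 [0.407 0.04 ] [0.408 0.043]
g [0.334 0.122] [0, -1, 0, -1, 0, -2, 2, -2] 0.355 [0.332 0.122] [0.34  0.123]
top seats [(0.8, [0.633, -0.097]), (0.74, [0.601, 0.15]), (0.71, [0.625, -0.014]), (0.65, [0.603, 0.066])]
top ledge ((617.1685180664062, 23.936752319335938), (105.85450744628906, 344.6960754394531), 6.942431926727295) 8027.0
tongs [[0.427, -0.097]]
muddler [[0.693, -0.202], [0.608, 0.16]]
scene seats [(0.73, [0.625, -0.01]), (0.69, [0.599, 0.152]), (0.64, [0.635, -0.097]), (0.64, [0.615, 0.067])]
scene ledge ((620.0318603515625, 24.945022583007812), (107.21971130371094, 346.17919921875), 6.717104911804199) 8488.0
tongs [[0.632, 0.255]]
muddler [[0.681, -0.192]]
```

View pics/c1.png

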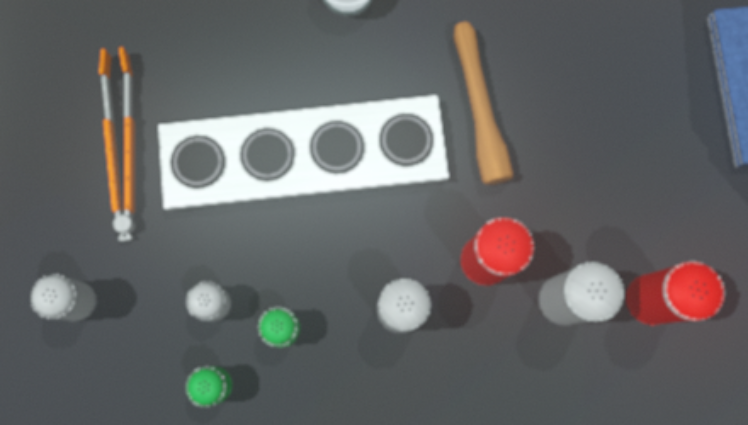

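Call:
apply_moves(
  increments=[
    [-13.5, -7.84, 0, 0, 0, 7.39],
    [-13.5, -7.84, 0, 0, 0, 7.39],
    [-13.5, -7.84, 0, 0, 0, 7.39],
    [-13.5, -7.84, 0, 0, 0, 7.39],
    [-13.5, -7.84, 0, 0, 0, 7.39],
    [-13.5, -7.84, 0, 0, 0, 7.39],
    [-13.5, -7.84, 0, 0, 0, 7.39],
    [-13.5, -7.84, 0, 0, 0, 7.39],
    [-13.5, -7.84, 0, 0, 0, 7.39],
    [-13.5, -7.84, 0, 0, 0, 7.39],
    [-13.5, -7.84, 0, 0, 0, 7.39],
    [-13.5, -7.84, 0, 0, 0, 7.39],
    [-13.5, -7.84, 0, 0, 0, 7.39],
  ],
  hand=1,
)

```text
clock: 2.92
tcp_pos: [0.4361, 0.2948, 0.2227]
tcp_rot: [2.22, 2.222, -0.0]
ft_force: [0.5, -0.2, -0.4]
opening: 0.0878
grasp_force: 0.0
```

Call:
apply_moves(
  increments=[
    [0, 0, 1.5, 0, 0, 0],
    [0, 0, 3, 0, 0, 0],
    [0, 0, 4.5, 0, 0, 0],
    [0, 0, 5.8, 0, 0, 0],
    [0, 0, 6.6, 0, 0, 0],
    [0, 0, 7.1, 0, 0, 0],
    [0, 0, 7.3, 0, 0, 0],
    [0, 0, 7.3, 0, 0, 0],
    [0, 0, 7.3, 0, 0, 0],
  ],
)

```text
clock: 4.05
tcp_pos: [0.4368, 0.2949, 0.0409]
tcp_rot: [2.221, 2.221, 0.002]
ft_force: [-0.3, 0.1, 1.3]
opening: 0.0879
grasp_force: 0.0
```

Call:
apply_moves(
  increments=[
    [0, 0, 0, 0, 0, 0],
    [0, 0, 0, 0, 0, 0],
    [0, 0, 0, 0, 0, 0],
    [0, 0, 0, 0, 0, 0],
    [0, 0, 0, 0, 0, 0],
    [0, 0, 0, 0, 0, 0],
    [0, 0, 0, 0, 0, 0],
    [0, 0, 0, 0, 0, 0],
  ],
  hand=0,
  force=25,
)

```text
clock: 5.05
tcp_pos: [0.4358, 0.2945, 0.0401]
tcp_rot: [-2.221, -2.221, 0.001]
ft_force: [-2.9, -0.9, 2.8]
opening: 0.0481
grasp_force: 25.0
```

Run:
```python
from h import *
T=snap('top');S=snap('scene')
I=np.hstack([cv2.resize(d['image'][y:y+150,x:x+200],None,fx=2,fy=2) for d,x,y in((T,60,200),(S,400,170))]);cv2.imwrite('pics/c2.png',I[:,:,::-1])
```

```text
(no output)
```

View pics/c2.png

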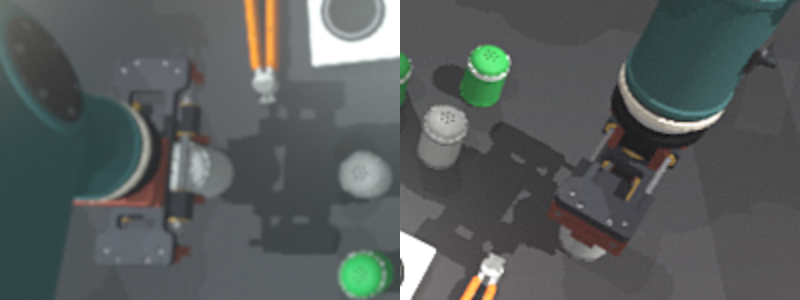

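The opening is 48 mm, so this is shaker_2. I lift it and carry it to the seat second from the tongs.

Call:
apply_moves(
  increments=[
    [0, 0, -0.5, 0, 0, 0],
    [0, 0, -1.5, 0, 0, 0],
    [0, 0, -3, 0, 0, 0],
    [0, 0, -4, 0, 0, 0],
    [-0.5, 0.4, -4.5, 0, 0, 0],
    [-1.6, 1.2, -4.5, 0, 0, 0],
    [-3, 2.3, -4.5, 0, 0, 0],
    [-4.5, 3.5, -4.5, 0, 0, 0],
    [-6, 4.7, -4.5, 0, 0, 0],
    [-7.4, 5.8, -4.5, 0, 0, 0],
    [-8.5, 6.6, -4.5, 0, 0, 0],
    [-9.11, 7.11, -4.5, 0, 0, 0],
    [-9.11, 7.11, -4.5, 0, 0, 0],
    [-9.11, 7.11, -4.5, 0, 0, 0],
    [-9.11, 7.11, -3.5, 0, 0, 0],
    [-9.11, 7.11, -2.5, 0, 0, 0],
    [-9.11, 7.11, -2, 0, 0, 0],
    [-9.11, 7.11, -2, 0, 0, 0],
  ],
)

```text
clock: 7.4
tcp_pos: [0.6128, 0.0677, 0.0895]
tcp_rot: [-2.219, -2.222, 0.002]
ft_force: [0.4, -1.1, -2.2]
opening: 0.0478
grasp_force: 25.0
```

Run:
```python
from h import *
s=telemetry.state();print(s['tcp_pos'],s['opening'],s['grasp_force'])
T=snap('top');S=snap('scene')
z0=s['tcp_pos'][2]-.0401
print(z0,np.round(proj(S,(.6135,.0667,.028))),bbox(S,*s['tcp_pos'][:2],2,z0),bbox(T,*s['tcp_pos'][:2],2,z0))
print(boxes('shaker_1','scene'))
I=np.hstack([cv2.resize(d['image'][y:y+150,x:x+200],None,fx=2,fy=2) for d,x,y in((T,180,150),(S,240,200))]);cv2.imwrite('pics/c3.png',I[:,:,::-1])
```

```text
[0.61282111 0.0676959  0.08946337] 0.04776362570768348 24.986001635261346
0.049363369062640106 [344. 283.] [332.01122169 244.07773496 360.32243572 288.94370874] [257.00193195 173.79703445 286.62570942 208.748655  ]
[(0.92, array([407.68 , 222.816, 431.616, 252.576])), (0.86, array([243.008, 110.208, 273.408, 166.896])), (0.83, array([389.696, 198.384, 401.984, 222.912])), (0.73, array([325.12 , 280.08 , 363.072, 301.92 ])), (0.65, array([263.488, 136.992, 295.872, 197.52 ])), (0.6, array([429.888, 191.52 , 454.72 , 224.112])), (0.59, array([321.28 , 160.608, 324.8  , 197.184])), (0.55, array([209.984,  93.312, 242.304, 152.784]))]
```

View pics/c3.png

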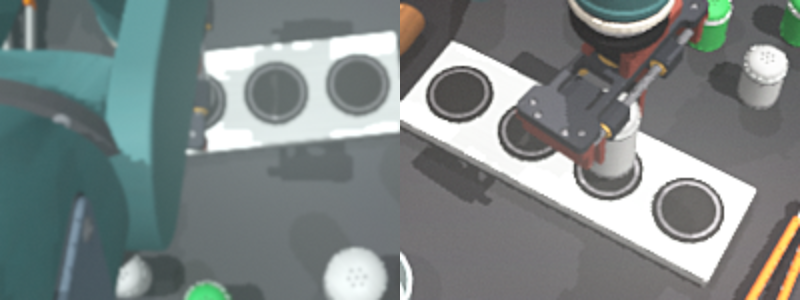

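Call:
apply_moves(
  increments=[
    [0, 0, 0.3, 0, 0, 0],
    [0, 0, 0.6, 0, 0, 0],
    [0, 0, 0.8, 0, 0, 0],
    [0, 0, 0.86, 0, 0, 0],
    [0, 0, 0.86, 0, 0, 0],
    [0, 0, 0.86, 0, 0, 0],
  ],
)

```text
clock: 8.3
tcp_pos: [0.6143, 0.0669, 0.0688]
tcp_rot: [2.221, 2.221, 0.0]
ft_force: [0.3, -0.0, -1.3]
opening: 0.0478
grasp_force: 25.0
```

Call:
apply_moves(
  increments=[
    [0, 0, 0, 0, 0, 0],
    [0, 0, 0, 0, 0, 0],
    [0, 0, 0, 0, 0, 0],
    [0, 0, 0, 0, 0, 0],
    [0, 0, 0, 0, 0, 0],
  ],
  hand=1,
)

```text
clock: 8.93
tcp_pos: [0.614, 0.0669, 0.0687]
tcp_rot: [2.221, 2.222, -0.0]
ft_force: [-0.0, -0.2, 0.3]
opening: 0.088
grasp_force: 0.0
```

Call:
apply_moves(
  increments=[
    [0, 0, -0.4, 0, 0, 0],
    [0, 0, -1.4, 0, 0, 0],
    [0, 0, -2.8, 0, 0, 0],
    [0, 0, -4, 0, 0, 0],
    [0, 0, -4.4, 0, 0, 0],
    [0.5, -1.5, -4.4, 0, 0, 0],
    [1, -3, -4.4, 0, 0, 0],
    [1.5, -4.5, -4.4, 0, 0, 0],
    [2, -6, -4.4, 0, 0, 0],
    [2.4, -7.2, -4.4, 0, 0, 0],
    [2.4, -7.2, -4.4, 0, 0, 0],
    [2.4, -7.2, -4.4, 0, 0, 0],
    [2.4, -7.2, -3, 0, 0, 0],
    [2.4, -7.2, -1.5, 0, 0, 0],
    [2.4, -7.2, 0, 0, 0, 0],
    [2.4, -7.2, 1, 0, 0, 0],
    [2.4, -7.2, 1.7, 0, 0, 0],
    [2.4, -7.2, 1.9, 0, 0, 0],
    [2.4, -7.2, 1.9, 0, 0, 0],
    [2.4, -7.2, 1.9, 0, 0, 0],
  ],
)

```text
clock: 11.42
tcp_pos: [0.4349, 0.1269, 0.0217]
tcp_rot: [2.221, 2.221, 0.002]
ft_force: [0.7, -0.2, 0.3]
opening: 0.088
grasp_force: 0.0
```

Call:
apply_moves(
  increments=[
    [0, 0, 0, 0, 0, 0],
    [0, 0, 0, 0, 0, 0],
    [0, 0, 0, 0, 0, 0],
    [0, 0, 0, 0, 0, 0],
    [0, 0, 0, 0, 0, 0],
    [0, 0, 0, 0, 0, 0],
    [0, 0, 0, 0, 0, 0],
    [0, 0, 0, 0, 0, 0],
  ],
  hand=0,
  force=25,
)

```text
clock: 12.42
tcp_pos: [0.434, 0.1269, 0.0212]
tcp_rot: [-2.221, -2.222, 0.0]
ft_force: [0.4, -0.5, 2.2]
opening: 0.0413
grasp_force: 25.0
```

Call:
apply_moves(
  increments=[
    [0, 0, -0.5, 0, 0, 0],
    [0, 0, -1.5, 0, 0, 0],
    [0, 0, -3, 0, 0, 0],
    [0, 0, -4, 0, 0, 0],
    [0.1, 0.5, -4.3, 0, 0, 0],
    [0.3, 1.7, -4.3, 0, 0, 0],
    [0.5, 3.2, -4.3, 0, 0, 0],
    [0.7, 4.7, -4.3, 0, 0, 0],
    [0.9, 6, -4.3, 0, 0, 0],
    [0.97, 6.78, -4.3, 0, 0, 0],
    [0.97, 6.78, -4.3, 0, 0, 0],
    [0.97, 6.78, -4, 0, 0, 0],
    [0.97, 6.78, -3, 0, 0, 0],
    [0.97, 6.78, -2.2, 0, 0, 0],
    [0.97, 6.78, -1.6, 0, 0, 0],
    [0.97, 6.78, -1.3, 0, 0, 0],
    [0.97, 6.78, -1.15, 0, 0, 0],
    [0.97, 6.78, -1.13, 0, 0, 0],
    [0.97, 6.78, -1.13, 0, 0, 0],
    [0.97, 6.78, -1.13, 0, 0, 0],
  ],
)

```text
clock: 14.92
tcp_pos: [0.6039, 0.1512, 0.0499]
tcp_rot: [2.221, 2.221, 0.001]
ft_force: [-0.0, 0.3, -1.2]
opening: 0.0413
grasp_force: 25.0
```

Call:
apply_moves(
  increments=[
    [0, 0, 0, 0, 0, 0],
    [0, 0, 0, 0, 0, 0],
    [0, 0, 0, 0, 0, 0],
    [0, 0, 0, 0, 0, 0],
    [0, 0, 0, 0, 0, 0],
  ],
  hand=1,
)

```text
clock: 15.55
tcp_pos: [0.6035, 0.1511, 0.0494]
tcp_rot: [2.221, 2.222, -0.0]
ft_force: [-0.6, 1.4, -0.6]
opening: 0.0862
grasp_force: 0.0
```

Call:
apply_moves(
  increments=[
    [0, 0, -0.4, 0, 0, 0],
    [0, 0, -1.4, 0, 0, 0],
    [0, 0, -2.9, 0, 0, 0],
    [0, 0, -4.4, 0, 0, 0],
    [0, 0, -5.6, 0, 0, 0],
    [-0.6, -0.5, -6, 0, 0, 0],
    [-2, -1.4, -6, 0, 0, 0],
    [-3.8, -2.6, -6, 0, 0, 0],
    [-5.6, -3.9, -6, 0, 0, 0],
    [-7.4, -5.1, -6, 0, 0, 0],
    [-9, -6.2, -6, 0, 0, 0],
    [-9.96, -6.94, -6, 0, 0, 0],
    [-9.96, -6.94, -6, 0, 0, 0],
    [-9.96, -6.94, -6, 0, 0, 0],
  ],
)

```text
clock: 17.3
tcp_pos: [0.4297, -0.0976, 0.1992]
tcp_rot: [-2.222, -2.22, -0.0]
ft_force: [0.2, 0.2, 0.7]
opening: 0.0877
grasp_force: 0.0
```

Call:
apply_moves(
  increments=[
    [0, 0, 1, 0, 0, 0],
    [0, 0, 2.4, 0, 0, 0],
    [0, 0, 3.8, 0, 0, 0],
    [0, 0, 4.8, 0, 0, 0],
    [0, 0, 5.4, 0, 0, 0],
    [0, 0, 5.78, 0, 0, 0],
    [0, 0, 5.78, 0, 0, 0],
    [0, 0, 5.78, 0, 0, 0],
  ],
)

```text
clock: 18.3
tcp_pos: [0.4306, -0.0978, 0.0554]
tcp_rot: [2.22, 2.222, 0.0]
ft_force: [1.1, -0.6, 0.1]
opening: 0.0877
grasp_force: 0.0
```

Call:
apply_moves(
  increments=[
    [0, 0, 0, 0, 0, 0],
    [0, 0, 0, 0, 0, 0],
    [0, 0, 0, 0, 0, 0],
    [0, 0, 0, 0, 0, 0],
    [0, 0, 0, 0, 0, 0],
    [0, 0, 0, 0, 0, 0],
    [0, 0, 0, 0, 0, 0],
  ],
  hand=0,
  force=30,
)

```text
clock: 19.18
tcp_pos: [0.4299, -0.0979, 0.055]
tcp_rot: [-2.221, -2.222, 0.0]
ft_force: [-1.1, -0.1, 4.1]
opening: 0.0532
grasp_force: 30.0
```

Run:
```python
from h import *
S=snap('scene');bb=boxes('shaker_1','scene');T=snap('top')
for k,x0 in((1,(.6034,.1511)),(2,(.6135,.0667))):
    p=bbox(S,*x0,k,.028);b=min([b for _,b in bb],key=lambda b:abs(b-p).sum());print(k,p-b,fit([(S,b)],k,x0,.028)[0])
I=np.hstack([cv2.resize(d['image'][y:y+180,x:x+200],None,fx=2,fy=2) for d,x,y in((T,200,150),(S,240,140))]);cv2.imwrite('pics/c4.png',I[:,:,::-1])
```

```text
1 [ 0.34306029 -0.86719001  2.06794074 -0.13639343] [0.60556141 0.14987239]
2 [ 0.22825052 -0.30286233 -0.58865944 -5.39287751] [0.61843967 0.07071699]
```

View pics/c4.png

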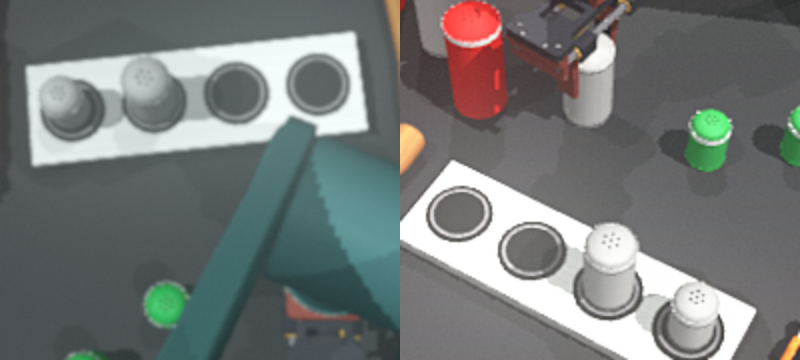

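Shakers 1 and 2 stand on the two seats by the tongs. In the scene view their lids are at about (388,288) and (345,258). Shaker_3 is gripped at 53 mm opening, so I carry it now.

Call:
apply_moves(
  increments=[
    [0, 0, -0.5, 0, 0, 0],
    [0, 0, -1.5, 0, 0, 0],
    [0, 0, -3, 0, 0, 0],
    [0, 0, -4, 0, 0, 0],
    [0.2, 0.5, -4.3, 0, 0, 0],
    [0.7, 1.7, -4.3, 0, 0, 0],
    [1.3, 3.2, -4.3, 0, 0, 0],
    [2, 4.8, -4.3, 0, 0, 0],
    [2.6, 6.3, -4.3, 0, 0, 0],
    [3.1, 7.4, -4.3, 0, 0, 0],
    [3.21, 7.74, -4.3, 0, 0, 0],
    [3.21, 7.74, -4.1, 0, 0, 0],
    [3.21, 7.74, -3.2, 0, 0, 0],
    [3.21, 7.74, -2.3, 0, 0, 0],
    [3.21, 7.74, -1.7, 0, 0, 0],
    [3.21, 7.74, -1.3, 0, 0, 0],
    [3.21, 7.74, -1.15, 0, 0, 0],
    [3.21, 7.74, -1.13, 0, 0, 0],
    [3.21, 7.74, -1.13, 0, 0, 0],
    [3.21, 7.74, -1.13, 0, 0, 0],
  ],
)

```text
clock: 21.82
tcp_pos: [0.6239, -0.0176, 0.0837]
tcp_rot: [2.221, 2.221, 0.001]
ft_force: [0.2, -1.0, -3.0]
opening: 0.0534
grasp_force: 30.0
```

Call:
apply_moves(
  increments=[
    [0, 0, 0, 0, 0, 0],
    [0, 0, 0, 0, 0, 0],
    [0, 0, 0, 0, 0, 0],
    [0, 0, 0, 0, 0, 0],
    [0, 0, 0, 0, 0, 0],
  ],
  hand=1,
)

```text
clock: 22.45
tcp_pos: [0.6236, -0.0176, 0.0832]
tcp_rot: [2.221, 2.222, -0.0]
ft_force: [-0.4, 0.1, 0.3]
opening: 0.0876
grasp_force: 0.0
```

Call:
apply_moves(
  increments=[
    [0, 0, -0.4, 0, 0, 0],
    [0, 0, -1.4, 0, 0, 0],
    [0, 0, -2.9, 0, 0, 0],
    [0, 0, -4.4, 0, 0, 0],
    [0, 0, -5.8, 0, 0, 0],
    [-0.2, -0.2, -6.6, 0, 0, 0],
    [-1.2, -0.8, -6.6, 0, 0, 0],
    [-2.8, -1.8, -6.6, 0, 0, 0],
    [-4.6, -3, -6.6, 0, 0, 0],
    [-6.4, -4.2, -6.6, 0, 0, 0],
    [-8.2, -5.3, -6.6, 0, 0, 0],
    [-10, -6.4, -6.6, 0, 0, 0],
    [-11.02, -7.1, -6.6, 0, 0, 0],
    [-11.02, -7.1, -6.6, 0, 0, 0],
    [-11.02, -7.1, -6.6, 0, 0, 0],
  ],
)

```text
clock: 24.32
tcp_pos: [0.4464, -0.2926, 0.2486]
tcp_rot: [2.221, 2.221, 0.001]
ft_force: [0.1, 0.6, -0.4]
opening: 0.0882
grasp_force: 0.0
```

Run:
```python
from h import *
S=snap('scene');T=snap('top')
I=np.hstack([cv2.resize(d['image'][y:y+180,x:x+200],None,fx=2,fy=2) for d,x,y in((T,380,180),(S,180,70))]);cv2.imwrite('pics/c5.png',I[:,:,::-1])
```

```text
(no output)
```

View pics/c5.png

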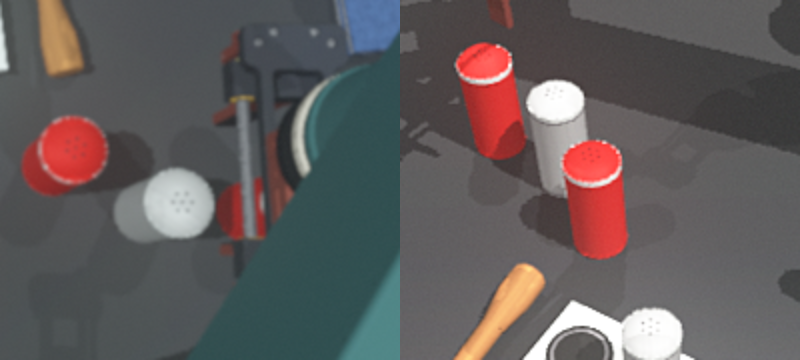

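The steel can between the two reds is shaker_4: in the top view its lid is at about (469,282), with the reds at (416,255) and behind the gripper. Allowing for perspective, the gripper is above shaker_4, so I go down.

Call:
apply_moves(
  increments=[
    [0, 0, 1, 0, 0, 0],
    [0, 0, 2.2, 0, 0, 0],
    [0, 0, 3.4, 0, 0, 0],
    [0, 0, 4.4, 0, 0, 0],
    [0, 0, 5.2, 0, 0, 0],
    [0, 0, 5.9, 0, 0, 0],
    [0, 0, 6.4, 0, 0, 0],
    [0, 0, 6.68, 0, 0, 0],
    [0, 0, 6.68, 0, 0, 0],
    [0, 0, 6.68, 0, 0, 0],
  ],
)

```text
clock: 25.68
tcp_pos: [0.4465, -0.2934, 0.0817]
tcp_rot: [2.22, 2.221, -0.0]
ft_force: [-0.2, -0.1, 0.0]
opening: 0.0877
grasp_force: 0.0
```

Call:
apply_moves(
  increments=[
    [0, 0, 0, 0, 0, 0],
    [0, 0, 0, 0, 0, 0],
    [0, 0, 0, 0, 0, 0],
    [0, 0, 0, 0, 0, 0],
    [0, 0, 0, 0, 0, 0],
    [0, 0, 0, 0, 0, 0],
    [0, 0, 0, 0, 0, 0],
  ],
  hand=0,
  force=35,
)

```text
clock: 26.55
tcp_pos: [0.4458, -0.2931, 0.0813]
tcp_rot: [-2.221, -2.222, 0.001]
ft_force: [-3.1, -0.6, 4.9]
opening: 0.0597
grasp_force: 34.9
```

Call:
apply_moves(
  increments=[
    [0, 0, -0.4, 0, 0, 0],
    [0, 0, -1.2, 0, 0, 0],
    [0, 0, -2.4, 0, 0, 0],
    [0, 0, -3.8, 0, 0, 0],
    [0, 0, -5.2, 0, 0, 0],
    [0, 0, -6.2, 0, 0, 0],
    [0, 0, -6.6, 0, 0, 0],
    [0, 0, -6.6, 0, 0, 0],
    [0.5, 0.5, -6.6, 0, 0, 0],
    [1.5, 1.5, -6.6, 0, 0, 0],
    [2.8, 2.75, -6.6, 0, 0, 0],
    [4.2, 4.1, -6.6, 0, 0, 0],
    [5.5, 5.4, -6.6, 0, 0, 0],
    [6.6, 6.5, -6.6, 0, 0, 0],
    [7.4, 7.2, -6.6, 0, 0, 0],
    [7.64, 7.51, -6.6, 0, 0, 0],
    [7.64, 7.51, -6.6, 0, 0, 0],
    [7.64, 7.51, -6.6, 0, 0, 0],
  ],
)

```text
clock: 28.8
tcp_pos: [0.633, -0.1027, 0.2457]
tcp_rot: [-2.222, -2.22, 0.002]
ft_force: [-0.1, -0.8, -4.4]
opening: 0.0595
grasp_force: 34.9
```

Call:
apply_moves(
  increments=[
    [0, 0, 0.5, 0, 0, 0],
    [0, 0, 1.5, 0, 0, 0],
    [0, 0, 2.7, 0, 0, 0],
    [0, 0, 3.8, 0, 0, 0],
    [0, 0, 4.6, 0, 0, 0],
    [0, 0, 5.1, 0, 0, 0],
    [0, 0, 5.35, 0, 0, 0],
    [0, 0, 5.45, 0, 0, 0],
    [0, 0, 5.47, 0, 0, 0],
    [0, 0, 5.47, 0, 0, 0],
    [0, 0, 5.47, 0, 0, 0],
  ],
)

```text
clock: 30.18
tcp_pos: [0.6341, -0.1021, 0.1099]
tcp_rot: [2.221, 2.221, 0.0]
ft_force: [0.4, 0.9, -3.8]
opening: 0.0597
grasp_force: 34.9
```

Call:
apply_moves(
  increments=[
    [0, 0, 0, 0, 0, 0],
    [0, 0, 0, 0, 0, 0],
    [0, 0, 0, 0, 0, 0],
    [0, 0, 0, 0, 0, 0],
    [0, 0, 0, 0, 0, 0],
  ],
  hand=1,
)

```text
clock: 30.8
tcp_pos: [0.6339, -0.1021, 0.1095]
tcp_rot: [2.221, 2.222, -0.0]
ft_force: [-0.7, -0.2, 0.3]
opening: 0.088
grasp_force: 0.0
```

Call:
apply_moves(
  increments=[
    [0, 0, -0.4, 0, 0, 0],
    [0, 0, -1.4, 0, 0, 0],
    [0, 0, -2.9, 0, 0, 0],
    [0, 0, -4.4, 0, 0, 0],
    [0, 0, -5.8, 0, 0, 0],
    [0, 0, -6.2, 0, 0, 0],
    [0, -2, -6.2, 0, 0, 0],
    [0, -4, -6.2, 0, 0, 0],
    [0, -6, -6.2, 0, 0, 0],
    [0, -8, -6.2, 0, 0, 0],
    [0, -8.5, -6.2, 0, 0, 0],
    [0, -8.5, -6.2, 0, 0, 0],
  ],
)

```text
clock: 32.3
tcp_pos: [0.4211, -0.1021, 0.2643]
tcp_rot: [2.222, 2.221, 0.0]
ft_force: [0.7, -0.6, 0.1]
opening: 0.088
grasp_force: 0.0
```

Run:
```python
from h import *
S=snap('scene');bb=boxes('shaker_1','scene');T=snap('top');bt=boxes('shaker_1','top')
for k,x0 in((1,(.6034,.1511)),(2,(.6135,.0667)),(3,(.6235,-.0177)),(4,(.6336,-.1021))):
    o=[]
    for d,B in((S,bb),(T,bt)):
        p=bbox(d,*x0,k,.028);b=min([b for _,b in B],key=lambda b:abs(b-p).sum());o.append((d,b));print(k,np.round(p-b),fit([(d,b)],k,x0,.028)[0])
I=np.hstack([cv2.resize(d['image'][y:y+200,x:x+260],None,fx=1.5,fy=1.5) for d,x,y in((T,170,100),(S,190,160))]);cv2.imwrite('pics/c6.png',I[:,:,::-1])
```

```text
1 [-0.  1. -1. -1.] [0.60245239 0.15209629]
1 [-2. -1. -4. -1.] [0.60128751 0.14505496]
2 [ 3.  2. -0. -0.] [0.61376706 0.06447738]
2 [-3.  2. -3.  0.] [0.61560734 0.06170466]
3 [-0. -2. -3. -3.] [ 0.62595086 -0.01171908]
3 [-1. -1.  1.  0.] [ 0.62303674 -0.0180161 ]
4 [-1. -2. -1.  1.] [ 0.63368633 -0.10001644]
4 [ 41. -12.  49.  -2.] [ 0.61574373 -0.0187399 ]
```

View pics/c6.png

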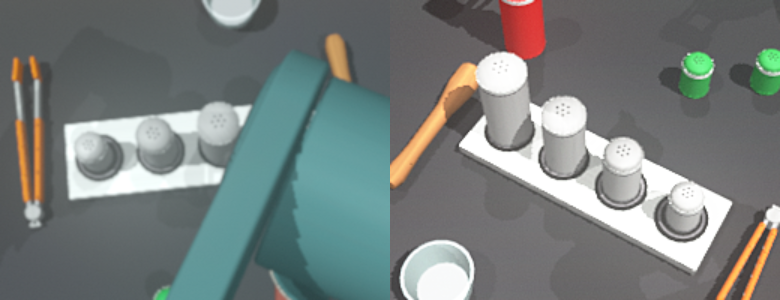

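All four stand centred on their seats, rising in size from the tongs to the muddler, and the robot is clear of everything.

```bash
python3 -c "
from rig import *
print(finish_job())"
```

```text
the job is handed in; nothing more can be done
None
```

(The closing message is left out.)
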